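# Kit the aluminium weld-on parts into their nests

### The arm

A 6-joint arm with a two-finger parallel gripper is mounted at the origin on the work surface. World frame = base frame: x ahead of the robot, y to its left, z up, the work surface at z = 0. Lengths are in m, angles in rad, forces in N, time in s.
With the tool pointing down it reaches from about 0.275 to 1 m from the base axis. Payload 8.4 kg.
Tool frame: the origin (TCP) lies midway between the tips of the shut fingers; the grasp point (between the pads) lies 19 mm behind it; z points along the fingers, y is the line along which they close (so a half turn about z gives the same grasp; the last joint's range is limited). The gripper opens to 85 mm and grips with 20 to 120 N. Pads are 22 mm wide; open, the fingers measure 114 mm over their backs; the gripper's body (76 mm by 85 mm) begins 54 mm behind the grasp point. The pads swing forward as they close: fully open they stand 13 mm farther back than shut.
Start: joints at [-1.209, 0.353, 1.633, -0, 1.155, -0.002], TCP at [0.222, -0.584, 0.231] pointing down, gripper open.
Joint ranges: [-2.63, 2.63], [-0.92, 2.1], [0.06, 2.66], [-1.3, 4.44], [0, 2.69], [-3.02, 3.02]. Speed limits (rad/s): [2.22, 2.22, 2.79, 3.14, 3.14, 3.14].

### API

Orientations are given as [roll, pitch, yaw] about the fixed x, y, z axes, in that order (R = Rz(yaw) Ry(pitch) Rx(roll)).
In Python, from rig import arm gives the robot as it stands.
- The arm moves only by the shell command python3 inch.py [OPENING] [FORCE], which reads ROWS from standard input. ROWS is a JSON list of rows, 1 to 8 of them, each an object with the fields x, y, z (the shift in parts of the range, where 1.0 means 1000 mm), rx, ry, rz (a rotation vector in fractions of the full range, 1 being 2 rad); a field left out counts as zero; each row is the pose to reach, as a shift and turn from the pose commanded when the command began, along the tool's axes at that moment; what a row does not reach only later rows make up. A row lasts 1/10 s, in which the tool goes at most 0.05 m and 0.15 rad, less where a joint would pass 70% of its speed; a pose out of reach is approached as far as the arm can. OPENING is the finger opening in m, set as the command begins (- or left out keeps the last). The fingers move at their own pace and stop on an object; FORCE is the grip in N (left out, the last holds). Time passes only in rows, so rows that do not move let the fingers close. It prints the time, the measured TCP pose, the force, the opening and the grip force at its end. No shift or turn number may pass 1 either way. Input that does not fit is refused with a message, and nothing moves.
- arm.observe(): the state, without advancing time (a new reading comes with each control period).
- arm.snapshot(name): name is "side" or "top"; returns a dict with "img" (420x560x3 uint8, red, green, blue), "vertical_fov" (degrees; the focal length in pixels is half the picture's height over the tangent of half this angle, whatever the lens; pixels are square), "cx", "cy" (the principal point, pixels), "dist_coeffs" ([k1, k2, p1, p2, k3] as OpenCV has them; the pictures are not rectified), "camera_from_world" (4x4, takes a point from world to camera coordinates). Camera axes: x right, y up, looking along -z (the intrinsics and any distortion apply to the point x, -y, -z); pixel columns grow to the right and rows downward; lengths in m; the calibration is good to about 2 mm. A picture is of the moment at which its call begins. There is no depth.
- arm.hand_in(): hands the job in; it is judged then, once.
The state is a dict: "time_s": time; "joint_pos": joint angles; "qd": joint speeds; "joint_torque": joint torques, N m; "eef_pos": TCP position; "orientation": TCP orientation; "ft_force": force on the tool from outside, world axes, zero at the start; "torque": the same for the moment, N m; "gripper_width": finger opening in m; "gripper_force": force on a finger pad.
Only numpy, scipy, OpenCV 4.12 (cv2) and the standard library are available. Lean on these libraries where they do the work, as an engineer would, in place of code of your own. Each camera call takes 0.05 s, during which the arm holds its last target. There are 200 camera calls.

### The job

Lay out the aluminium parts for the next weld: pick out the four silver aluminium parts on the welding table and set each one, upright and flat on the floor, in the blue-rimmed nest that has its own shape and size. Set them down rather than dropping them, and leave the brass parts standing where they are.

Things in the scene. Friction and masses are not known exactly. Their poses are not given: they have to be found in the camera images.
- alu_big_round: Loose silver aluminium weld-on part, the big round one, standing upright on its flange with a dark bore mark on top (mm): round foot flange 64 dia x 10 high, then a round neck 50 dia up to 46 high. About 0.05 to 0.3 kg. Origin at the centre of its underside, z up.
- alu_small_round: Loose silver aluminium weld-on part, the small round one, standing upright on its flange with a dark bore mark on top (mm): round foot flange 32 dia x 10 high, then a round neck 24 dia up to 46 high. About 0.05 to 0.3 kg. Origin at the centre of its underside, z up.
- alu_square: Loose silver aluminium weld-on part, the square one, standing upright on its flange with a dark bore mark on top (mm): square foot flange 56 x 56 x 10 high with a dark bolt dot in each corner, then a square neck 36 x 36 up to 46 high; x and y run along its sides. About 0.05 to 0.3 kg. Origin at the centre of its underside, z up.
- alu_oblong: Loose silver aluminium weld-on part, the oblong one, standing upright on its flange with a dark bore mark on top (mm): rectangular foot flange 80 (along its x) x 44 (along its y) x 10 high, then a rectangular neck 52 (x) x 28 (y) up to 46 high. About 0.05 to 0.3 kg. Origin at the centre of its underside, z up.
- nest_big_round: Fixed shallow nest for the big round part: bright blue rim, black floor, round pocket 80 mm inside diameter, about 8 mm wider than the part's flange on every side. Floor 3 mm above the table, rim 4 mm thick with its top 12 mm above the table. Origin at the centre of its underside, z up.
- nest_small_round: Fixed shallow nest for the small round part: bright blue rim, black floor, round pocket 48 mm inside diameter, about 8 mm wider than the part's flange on every side. Floor 3 mm above the table, rim 4 mm thick with its top 12 mm above the table. Origin at the centre of its underside, z up.
- nest_square: Fixed shallow nest for the square part: bright blue rim, black floor, square pocket 72 x 72 mm inside, sides along its x and y, about 8 mm wider than the part's flange on every side. Floor 3 mm above the table, rim 4 mm thick with its top 12 mm above the table. Origin at the centre of its underside, z up.
- nest_oblong: Fixed shallow nest for the oblong part: bright blue rim, black floor, rectangular pocket 96 mm (along its x) x 60 mm (along its y) inside, about 8 mm wider than the part's flange on every side. Floor 3 mm above the table, rim 4 mm thick with its top 12 mm above the table. Origin at the centre of its underside, z up.
- brass_big_round: Loose yellow brass part of the same shape and size as the aluminium big round one (mm): round foot flange 64 dia x 10 high, then a round neck 50 dia up to 46 high. About 0.6 kg. Not part of the job: leave it where it is. Origin at the centre of its underside, z up.
- brass_oblong: Loose yellow brass part of the same shape and size as the aluminium oblong one (mm): rectangular foot flange 80 (along its x) x 44 (along its y) x 10 high, then a rectangular neck 52 (x) x 28 (y) up to 46 high. About 0.6 kg. Not part of the job: leave it where it is. Origin at the centre of its underside, z up.

How it is judged:
By the outcome, as a careful person would: the job done as asked, in the order asked, and still so for the second after the job is handed in, with the robot touching nothing.
It also fails if it takes over 99 s, if anything falls off the work surface, if the arm or the gripper's body presses on something with over 40 N, if the wrist force passes 120 N, or if a joint passes its speed limit or range.

## Working session

There is one attempt and no reset: what is moved stays moved. The work goes in short steps, Python scripts to look and compute and a shell command to move; the robot and the scene stay as the last step left them, time stands still between calls to the robot, and variables do not carry over. Pictures are saved under pics/ and viewed, at most 14 in all, crops included, and the job is handed in when it is done.

```bash
ls; mkdir -p pics
cat > h.py <<'E'
import numpy as np,cv2
from rig import arm
def snap(n):
    s=arm.snapshot(n); im=s["img"]; h=im.shape[0]
    f=h/2/np.tan(np.radians(s["vertical_fov"])/2)
    K=np.array([[f,0,s["cx"]],[0,f,s["cy"]],[0,0,1.]])
    return im,K,np.array(s["dist_coeffs"],float),np.array(s["camera_from_world"])
def toplane(px,cam,z):
    im,K,d,T=cam
    u=cv2.undistortPoints(np.array(px,float).reshape(-1,1,2),K,d).reshape(-1,2)
    r=np.c_[u[:,0],-u[:,1],-np.ones(len(u))]@T[:3,:3]
    c=-T[:3,:3].T@T[:3,3]
    return c+r*((z-c[2])/r[:,2])[:,None]
def save(im,n): cv2.imwrite(f"pics/{n}.png",im[:,:,::-1])
E
python3 - <<'E'
from h import *
for n in("top","side"):
    c=snap(n); save(c[0],n+"0"); T=c[3]; print(n,-T[:3,:3].T@T[:3,3],c[1][0,0],c[2])
print(arm.observe())
E
```

```text
inch.py
pics
rig.py
top [ 0.36159279 -0.01364116  1.04377785] 493.58571733397645 [0.03335061 0.         0.         0.         0.        ]
side [0.43648204 0.78962347 0.66809715] 400.7880933216212 [-0.0519808  0.         0.         0.         0.       ]
{'time_s': 0.1, 'joint_pos': array([-1.20940190e+00,  3.53584834e-01,  1.63406384e+00,  1.43662964e-05,
        1.15519572e+00, -2.39530410e-03]), 'qd': array([ 0.0008975 , -0.00067072, -0.00117252,  0.00039611, -0.00175747,
        0.00054848]), 'joint_torque': array([-1.38100018e-03, -6.06362844e+01, -3.42820108e+01, -1.54194277e-04,
        4.05205952e-03, -1.85373773e-05]), 'eef_pos': array([ 0.2222419, -0.5836932,  0.2306313]), 'orientation': array([-3.14034095e+00, -1.61343418e-05,  3.63783912e-01]), 'ft_force': array([-0.03131836,  0.36140128,  0.10386018]), 'torque': array([-0.00936612,  0.04184343,  0.02840258]), 'gripper_force': 0.0, 'gripper_width': 0.08541872838357219}
```

View pics/top0.png

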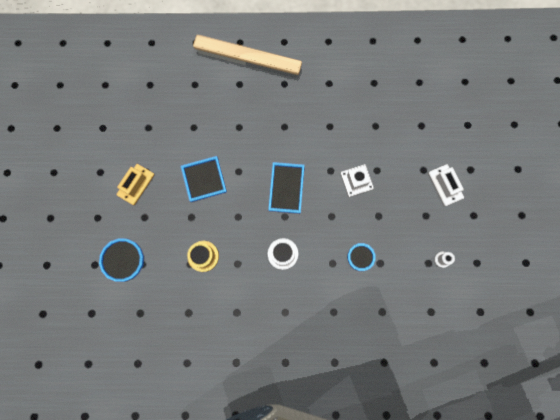

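View pics/side0.png

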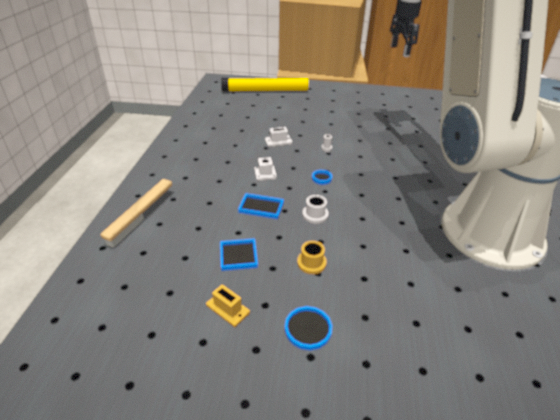

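The top view has +x up and +y left. Nests: big round (121,260), square (204,178), oblong (287,187), small round (362,257). Silver parts: big round (283,253), square (358,180), oblong (447,184), small round (445,259). Brass parts: (135,184) and (203,256). The side view agrees, and there is a wooden bar behind them. Next I'll measure.

```bash
cat > m.py <<'E'
from h import *
def meas(cam,tag=""):
    im=cam[0]; hsv=cv2.cvtColor(im,cv2.COLOR_RGB2HSV); H,S,V=cv2.split(hsv)
    out=[]
    for nm,mask,z in (("blue",(H>95)&(H<125)&(S>130)&(V>120),.012),("silver",(S<30)&(V>165),.01),("brass",(H>12)&(H<32)&(S>110)&(V>100),.01)):
        cs,hi=cv2.findContours(mask.astype(np.uint8),cv2.RETR_CCOMP,cv2.CHAIN_APPROX_NONE)
        for i,c in enumerate(cs):
            if hi[0][i][3]>=0 or cv2.contourArea(c)<80: continue
            p=toplane(c,cam,z)[:,:2]
            if p[:,0].min()<.2 or p[:,0].max()>.6: continue
            (x,y),wh,a=cv2.minAreaRect((p*1000).astype(np.float32))
            hs=[j for j in range(len(cs)) if hi[0][j][3]==i]
            b=None
            if hs:
                j=max(hs,key=lambda j:cv2.contourArea(cs[j])); 
                m=np.zeros(im.shape[:2],np.uint8); cv2.drawContours(m,[cs[j]],-1,1,-1); mm=cv2.moments(m,True)
                if mm["m00"]>0: b=toplane([[mm["m10"]/mm["m00"],mm["m01"]/mm["m00"]]],cam,.046 if nm!="blue" else .003)[0,:2]*1000
            print(nm,"rect c (%.1f %.1f) wh (%.1f %.1f) ang %.1f"%(x,y,*wh,a),"bore/floor",None if b is None else b.round(1), "bbox",cv2.boundingRect(c))
E
python3 - <<'E'
from m import *
c=snap("top"); meas(c)
im=c[0][155:275,255:475]; save(cv2.resize(im,None,fx=3.6,fy=3.6,interpolation=2),"crop1")
E
```

```text
blue rect c (436.9 -158.3) wh (54.3 51.9) ang 89.8 bore/floor [ 437. -159.] bbox (348, 244, 27, 26)
blue rect c (433.4 341.8) wh (91.2 85.2) ang 89.6 bore/floor [433.3 345.6] bbox (99, 239, 45, 42)
silver rect c (431.1 -330.9) wh (39.0 33.2) ang 86.9 bore/floor [ 426.9 -312. ] bbox (435, 251, 20, 17)
silver rect c (444.1 5.1) wh (64.6 64.6) ang 26.2 bore/floor [444.1   5.4] bbox (267, 238, 32, 32)
brass rect c (439.6 171.6) wh (63.2 58.5) ang 89.7 bore/floor [440.1 172.4] bbox (188, 242, 31, 29)
```

View pics/crop1.png

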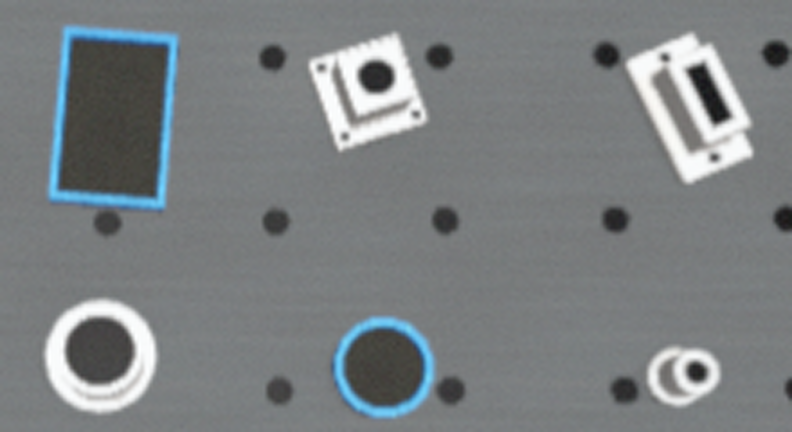

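The crop (3.6x, origin 255,155) shows the square part's bore and corner dots and the oblong's bore slot clearly. The small round's neck side shows up grey. I'll refine the mask and use the dark bores at z=46 mm.

```bash
cat > m.py <<'E'
from h import *
def rect(c,cam,z):
    (x,y),(w,h),a=cv2.minAreaRect((toplane(c,cam,z)[:,:2]*1000).astype(np.float32))
    if w<h: w,h,a=h,w,a+90
    return "c(%.1f %.1f) %.1fx%.1f longaxis %.1f"%(x,y,w,h,(a+90)%180-90)
def cont(m): return cv2.findContours(m.astype(np.uint8),cv2.RETR_EXTERNAL,cv2.CHAIN_APPROX_NONE)[0]
def meas(cam,zp=0,xmax=.7):
    im=cam[0]; g=cv2.resize(im,None,fx=4,fy=4,interpolation=cv2.INTER_CUBIC)
    H,S,V=cv2.split(cv2.cvtColor(g,cv2.COLOR_RGB2HSV))
    px=lambda c:(c.reshape(-1,2)+.5)/4-.5
    for nm,mask in (("blue",(H>95)&(H<125)&(S>130)&(V>110)),("silver",(S<40)&(V>160)),("brass",(H>12)&(H<32)&(S>110)&(V>100))):
        for c in cont(mask):
            if cv2.contourArea(c)<1500: continue
            P=toplane(px(c),cam,.01)
            if P[:,0].min()<.25 or P[:,0].max()>xmax or abs(P[:,1]).max()>.6 : continue
            fill=np.zeros(V.shape,np.uint8); cv2.drawContours(fill,[c],-1,1,-1)
            print(nm,rect(px(c),cam,.006 if nm=="blue" else .01+zp))
            lim=1e9 
            for d in cont((fill>0)&(V<95)):
                if cv2.contourArea(d)<30: continue
                m=cv2.moments(d); q=[[(m["m10"]/m["m00"]+.5)/4-.5,(m["m01"]/m["m00"]+.5)/4-.5]]
                z=.0075 if nm=="blue" else zp+(.046 if cv2.contourArea(d)>500 else .01)
                print("    dark",toplane(q,cam,z)[0].__mul__(1000).round(1),rect(px(d),cam,z),int(cv2.contourArea(d)))
E
python3 - <<'E'
from m import *
meas(snap("top"))
E
```

```text
blue c(436.2 -159.0) 56.5x54.6 longaxis -45.8
    dark [ 436.9 -159.4    7.5] c(437.0 -159.5) 43.4x42.8 longaxis 89.8 5396
blue c(433.3 343.8) 91.8x88.3 longaxis 89.6
    dark [433.1 344.5   7.5] c(433.4 344.7) 74.9x74.7 longaxis -3.0 16072
blue c(586.0 -3.1) 106.0x67.9 longaxis -5.1
    dark [586.   -2.9   7.5] c(586.4 -2.9) 90.7x56.2 longaxis -5.0 16960
blue c(606.6 175.6) 83.0x81.0 longaxis 15.5
    dark [606.7 175.9   7.5] c(606.9 176.0) 67.8x66.4 longaxis -74.4 14753
silver c(430.9 -330.9) 41.5x34.3 longaxis 86.9
    dark [ 433.7 -338.4   10. ] c(433.8 -338.5) 9.9x9.2 longaxis -3.4 273
silver c(444.1 5.1) 66.4x65.4 longaxis -0.3
    dark [444.2   5.   46. ] c(444.1 5.2) 35.4x34.9 longaxis 89.7 3823
silver c(590.8 -346.1) 82.9x53.3 longaxis 23.0
    dark [ 589.3 -343.1   46. ] c(589.6 -343.1) 34.4x10.2 longaxis 23.0 1187
silver c(600.7 -154.3) 59.2x58.3 longaxis 17.6
    dark [ 600.9 -154.4   46. ] c(600.9 -154.3) 18.1x17.0 longaxis 89.6 881
brass c(439.4 171.5) 63.3x61.7 longaxis -88.3
    dark [440.1 172.6  46. ] c(440.2 172.8) 35.9x34.3 longaxis 89.7 3792
brass c(596.8 323.4) 80.9x53.0 longaxis -31.0
    dark [595.2 322.3  46. ] c(595.3 322.0) 34.4x10.5 longaxis -31.1 1167
```

The bore centres, flange sizes and angles match the spec (small round bore at z=46 mm is (431.2,-327.1)). I'll write the delta helper and start with the small round.

```bash
cat > go.py <<'E'
import sys,numpy as np
from scipy.spatial.transform import Rotation as R
from rig import arm
# args: x y z(mm) yaw(deg): prints shift and turn in tool axes
x,y,z,yaw=map(float,sys.argv[1:5]); o=arm.observe()
Rt=R.from_euler('xyz',o["orientation"]); G=R.from_euler('xyz',[np.pi,0,np.radians(yaw)])
print("d",(Rt.inv().apply(np.array([x,y,z])/1000-o["eef_pos"])).round(4),"rv",(Rt.inv()*G).as_rotvec().round(4),"t",o["time_s"])
E
python3 go.py 431.2 -327.1 100 20.84
```

```text
d [ 0.2866 -0.1655  0.131 ] rv [-0.0008 -0.      0.0001] t 0.2
```

```bash
T='' ; echo '[{"x":0.2866,"y":-0.1655,"z":0.131},{"x":0.2866,"y":-0.1655,"z":0.131},{"x":0.2866,"y":-0.1655,"z":0.131},{"x":0.2866,"y":-0.1655,"z":0.131},{"x":0.2866,"y":-0.1655,"z":0.131},{"x":0.2866,"y":-0.1655,"z":0.131},{"x":0.2866,"y":-0.1655,"z":0.131},{"x":0.2866,"y":-0.1655,"z":0.131}]' | python3 inch.py 0.06
echo '[{},{}]' | python3 inch.py; python3 go.py 431.2 -327.1 14 20.84
python3 - <<'E'
from h import *
c=snap("top"); s=snap("side")
a=cv2.resize(c[0][215:305,390:510],None,fx=3,fy=3); b=cv2.resize(s[0][60:180,260:420],(360,270))
save(np.hstack([a,b]),"p2")
E
```

```text
time_s: 1.0
eef_pos: [0.4325, -0.3231, 0.0982]
orientation: [-3.138, 0.001, 0.367]
ft_force: [-0.7, -0.3, -0.4]
gripper_width: 0.0599
gripper_force: 0.0
time_s: 1.2
eef_pos: [0.4312, -0.3282, 0.1006]
orientation: [3.141, 0.0, 0.364]
ft_force: [0.4, -1.1, -0.3]
gripper_width: 0.0598
gripper_force: 0.0
d [ 0.0004 -0.0011  0.0866] rv [0.0006 0.     0.0003] t 1.2
```

View pics/p2.png

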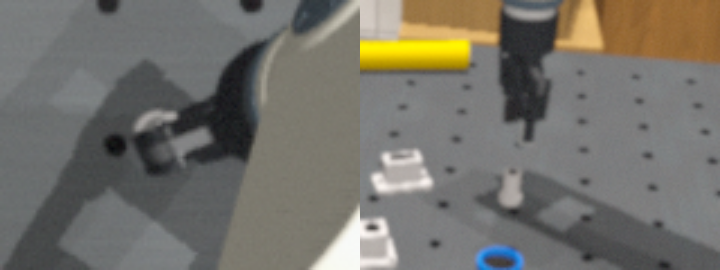

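The gripper (crop about 150,150) is above the small round, and the side view shows it over the part, slightly right and up as expected at 100 mm. Descend and close.

```bash
echo '[{"z":0.04},{"z":0.07},{"y":-0.001,"z":0.0866},{"y":-0.001,"z":0.0866},{"y":-0.001,"z":0.0866}]' | python3 inch.py
echo '[{},{},{},{},{},{},{}]' | python3 inch.py 0.0 40
```

```text
time_s: 1.8
eef_pos: [0.4308, -0.3276, 0.0143]
orientation: [3.141, -0.0, 0.362]
ft_force: [0.7, -0.3, -0.1]
gripper_width: 0.0599
gripper_force: 0.0
time_s: 2.5
eef_pos: [0.4316, -0.3271, 0.0149]
orientation: [3.14, -0.001, 0.364]
ft_force: [-1.6, -0.1, 7.0]
gripper_width: 0.023
gripper_force: 38.9
```

```bash
echo '[{"z":-0.03},{"z":-0.07},{"z":-0.1},{"z":-0.1},{"z":-0.1}]' | python3 inch.py
python3 go.py 436.6 -159.3 114 20.84
```

```text
time_s: 3.0
eef_pos: [0.4314, -0.3268, 0.1147]
orientation: [3.14, -0.001, 0.364]
ft_force: [0.9, -0.3, -0.9]
gripper_width: 0.0228
gripper_force: 39.3
d [ 0.0645 -0.1547  0.0004] rv [ 0.0019 -0.0012  0.0002] t 3.0
```

```bash
echo '[{"x":0.02,"y":-0.04},{"x":0.035,"y":-0.08},{"x":0.05,"y":-0.12},{"x":0.0645,"y":-0.1547},{"x":0.0645,"y":-0.1547},{"x":0.0645,"y":-0.1547},{"x":0.0645,"y":-0.1547}]' | python3 inch.py
python3 go.py 436.6 -159.3 17.5 20.84
python3 - <<'E'
from h import *
s=snap("side")
save(cv2.resize(s[0][60:210,240:440],(800,600)),"p3")
E
```

```text
time_s: 3.7
eef_pos: [0.4361, -0.1595, 0.1132]
orientation: [-3.141, 0.001, 0.364]
ft_force: [0.1, -0.2, -0.7]
gripper_width: 0.0227
gripper_force: 39.6
d [0.0006 0.     0.0957] rv [-0.0003  0.0006  0.0001] t 3.7
```

View pics/p3.png

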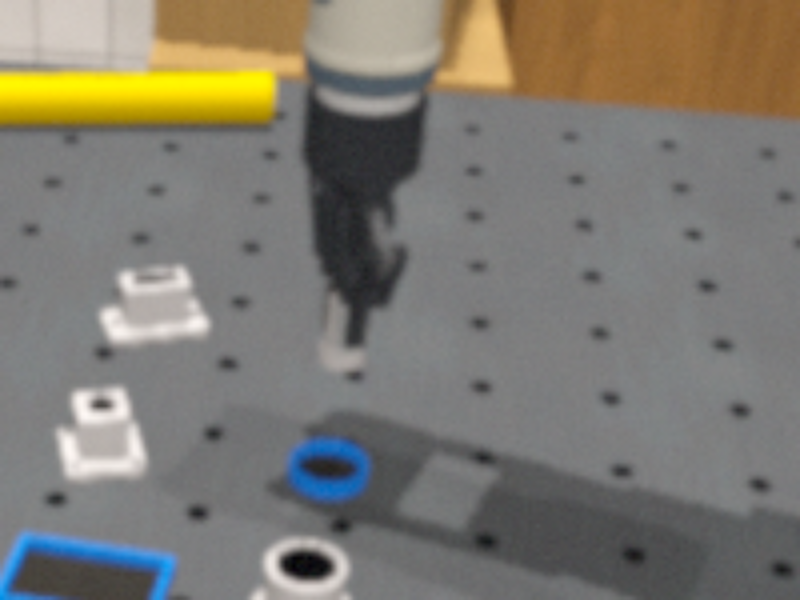

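The part (pixel 343,350) is held upright above the nest (328,468). Lower it gently.

```bash
echo '[{"x":0.0005,"z":0.035},{"x":0.0005,"z":0.065},{"x":0.0005,"z":0.085},{"x":0.0005,"z":0.091},{"x":0.0005,"z":0.0945},{"x":0.0005,"z":0.0945},{"x":0.0005,"z":0.0945}]' | python3 inch.py
echo '[{"z":0.001},{"z":0.001}]' | python3 inch.py
```

```text
time_s: 4.45
eef_pos: [0.4373, -0.1593, 0.02]
orientation: [3.141, -0.001, 0.363]
ft_force: [1.5, -0.3, -0.3]
gripper_width: 0.0229
gripper_force: 39.5
time_s: 4.65
eef_pos: [0.4371, -0.1589, 0.0187]
orientation: [3.141, -0.001, 0.364]
ft_force: [-0.5, -0.4, -1.3]
gripper_width: 0.0228
gripper_force: 39.5
```

```bash
echo '[{"z":0.0008},{"z":0.0008}]' | python3 inch.py
```

```text
time_s: 4.85
eef_pos: [0.437, -0.1589, 0.0179]
orientation: [3.141, -0.001, 0.364]
ft_force: [-1.8, 0.8, 6.2]
gripper_width: 0.0232
gripper_force: 40.3
```

Contact at the expected height. Release, rise, go to the big round.

```bash
echo '[{},{},{},{}]' | python3 inch.py 0.06
echo '[{"z":-0.03},{"z":-0.07},{"z":-0.1},{"z":-0.1}]' | python3 inch.py 0.085
python3 go.py 444.1 5.1 115 20.84
```

```text
time_s: 5.25
eef_pos: [0.4367, -0.1588, 0.0173]
orientation: [-3.142, 0.0, 0.364]
ft_force: [-0.0, -0.5, 0.4]
gripper_width: 0.0601
gripper_force: 0.0
time_s: 5.65
eef_pos: [0.4391, -0.1597, 0.1209]
orientation: [3.137, -0.005, 0.364]
ft_force: [-0.4, -0.3, -0.4]
gripper_width: 0.0847
gripper_force: 0.0
d [ 0.0633 -0.1523  0.0056] rv [ 0.0043 -0.005   0.    ] t 5.65
```

```bash
echo '[{"x":0.02,"y":-0.04},{"x":0.035,"y":-0.08},{"x":0.05,"y":-0.12},{"x":0.0645,"y":-0.1515},{"x":0.0645,"y":-0.1515},{"x":0.0645,"y":-0.1515},{"x":0.0645,"y":-0.1515}]' | python3 inch.py
python3 go.py 444.1 5.1 14.5 20.84
python3 - <<'E'
from m import *
meas(snap("top"))
E
```

```text
time_s: 6.35
eef_pos: [0.4428, 0.0051, 0.117]
orientation: [-3.142, 0.001, 0.364]
ft_force: [0.6, -0.1, 0.5]
gripper_width: 0.0854
gripper_force: 0.0
d [0.0013 0.0005 0.1025] rv [-0.0001  0.0008 -0.0001] t 6.35
blue c(436.6 -159.1) 56.8x55.7 longaxis -64.6
    dark [ 437.  -159.4    7.5] c(437.2 -159.3) 43.8x43.5 longaxis 88.5 5552
blue c(433.2 343.9) 91.6x89.0 longaxis 67.2
    dark [433.1 344.5   7.5] c(433.2 344.4) 75.7x75.2 longaxis -1.0 16378
blue c(611.1 -5.2) 68.5x56.6 longaxis 84.8
blue c(606.6 175.7) 83.2x81.4 longaxis 15.5
silver c(436.2 -159.1) 33.8x32.4 longaxis 88.5
    dark [ 439.3 -163.8   10. ] c(439.3 -163.9) 9.9x9.4 longaxis 89.8 289
silver c(506.4 23.8) 160.6x152.9 longaxis -89.4
silver c(590.8 -346.1) 82.0x52.3 longaxis 23.1
    dark [ 589.3 -343.1   46. ] c(589.6 -343.1) 34.9x10.7 longaxis 23.0 1264
silver c(600.7 -154.2) 58.1x57.4 longaxis 17.7
    dark [ 600.9 -154.4   46. ] c(600.9 -154.3) 19.1x17.0 longaxis 89.6 934
brass c(441.5 182.7) 63.2x43.0 longaxis -9.4
brass c(596.8 323.5) 81.2x53.3 longaxis -30.9
    dark [595.1 322.3  46. ] c(595.3 322.0) 34.9x10.8 longaxis -31.1 1240
```

Small round sits centred in its nest (436.2,-159.1 against 437,-159.3). Now grasp the big round.

```bash
echo '[{"x":0.001,"z":0.04},{"x":0.001,"y":0.0005,"z":0.08},{"x":0.001,"y":0.0005,"z":0.1},{"x":0.001,"y":0.0005,"z":0.1025},{"x":0.001,"y":0.0005,"z":0.1025},{"x":0.001,"y":0.0005,"z":0.1025}]' | python3 inch.py
echo '[{},{},{},{},{},{}]' | python3 inch.py 0.0 40
echo '[{"z":-0.03},{"z":-0.07},{"z":-0.1},{"z":-0.1},{"z":-0.1}]' | python3 inch.py
python3 go.py 433.2 344.4 115 20.84
```

```text
time_s: 7.0
eef_pos: [0.445, 0.0052, 0.0159]
orientation: [3.141, -0.001, 0.363]
ft_force: [0.5, 0.3, 0.4]
gripper_width: 0.0849
gripper_force: 0.0
time_s: 7.6
eef_pos: [0.4449, 0.0056, 0.0159]
orientation: [3.141, -0.001, 0.364]
ft_force: [-1.6, -1.1, 10.6]
gripper_width: 0.0488
gripper_force: 39.6
time_s: 8.1
eef_pos: [0.4443, 0.0057, 0.1152]
orientation: [3.141, -0.002, 0.364]
ft_force: [-1.2, 0.1, -1.8]
gripper_width: 0.0484
gripper_force: 43.5
d [ 1.102e-01 -3.205e-01  2.000e-04] rv [ 0.0006 -0.0015  0.0002] t 8.1
```

```bash
echo '[{"x":0.014,"y":-0.04},{"x":0.028,"y":-0.08},{"x":0.042,"y":-0.12},{"x":0.055,"y":-0.16},{"x":0.069,"y":-0.2},{"x":0.083,"y":-0.24},{"x":0.097,"y":-0.28},{"x":0.11,"y":-0.3205}]' | python3 inch.py
echo '[{},{},{}]' | python3 inch.py
python3 go.py 433.2 344.4 20.5 20.84
```

```text
time_s: 8.9
eef_pos: [0.4315, 0.3453, 0.1127]
orientation: [3.141, 0.003, 0.364]
ft_force: [0.8, -0.1, -2.0]
gripper_width: 0.049
gripper_force: 43.4
time_s: 9.2
eef_pos: [0.4319, 0.3429, 0.1133]
orientation: [3.14, 0.003, 0.364]
ft_force: [0.1, -0.4, -1.9]
gripper_width: 0.0488
gripper_force: 43.4
d [ 0.002  -0.001   0.0928] rv [0.0012 0.003  0.0001] t 9.2
```

```bash
echo '[{"x":0.002,"y":-0.001,"z":0.04},{"x":0.002,"y":-0.001,"z":0.07},{"x":0.002,"y":-0.001,"z":0.085},{"x":0.002,"y":-0.001,"z":0.0915},{"x":0.002,"y":-0.001,"z":0.0915},{"x":0.002,"y":-0.001,"z":0.0915}]' | python3 inch.py
echo '[{"z":0.001},{"z":0.001}]' | python3 inch.py
```

```text
time_s: 9.8
eef_pos: [0.4352, 0.3462, 0.0244]
orientation: [-3.141, -0.001, 0.363]
ft_force: [0.3, -0.3, -1.3]
gripper_width: 0.0489
gripper_force: 43.6
time_s: 10.0
eef_pos: [0.4349, 0.3463, 0.0233]
orientation: [-3.141, -0.002, 0.364]
ft_force: [-0.1, 0.0, -1.6]
gripper_width: 0.0491
gripper_force: 43.6
```

```bash
echo '[{"x":-0.002,"y":0.001,"z":0.002},{"x":-0.002,"y":0.001,"z":0.0035},{"x":-0.002,"y":0.001,"z":0.0035}]' | python3 inch.py
echo '[{"z":0.001},{"z":0.001}]' | python3 inch.py
```

```text
time_s: 10.3
eef_pos: [0.4327, 0.3441, 0.019]
orientation: [3.141, 0.0, 0.364]
ft_force: [-0.6, 0.6, 1.3]
gripper_width: 0.0491
gripper_force: 43.8
time_s: 10.5
eef_pos: [0.4327, 0.3441, 0.0189]
orientation: [3.141, 0.001, 0.364]
ft_force: [-4.9, -3.7, 14.8]
gripper_width: 0.0486
gripper_force: 45.4
```

```bash
echo '[{},{},{},{}]' | python3 inch.py 0.085
echo '[{"z":-0.03},{"z":-0.07},{"z":-0.1},{"z":-0.1}]' | python3 inch.py
python3 go.py 600.9 -154.4 115 17.6
```

```text
time_s: 10.9
eef_pos: [0.433, 0.3443, 0.0178]
orientation: [3.142, 0.0, 0.364]
ft_force: [-0.2, 0.4, -0.6]
gripper_width: 0.0852
gripper_force: 0.0
time_s: 11.3
eef_pos: [0.4351, 0.346, 0.1219]
orientation: [-3.139, -0.007, 0.364]
ft_force: [1.2, -0.3, -0.0]
gripper_width: 0.085
gripper_force: 0.0
d [-0.0232  0.5267  0.0056] rv [-0.0023 -0.0066  0.0567] t 11.3
```

Careful with the scale: turns go in shares of 2 rad. That gives: 0.0567 rad / 2 = 0.0284.

```bash
echo '[{"y":0.05,"rz":0.005},{"x":-0.003,"y":0.1,"rz":0.01},{"x":-0.006,"y":0.15,"rz":0.015},{"x":-0.009,"y":0.2,"rz":0.02},{"x":-0.012,"y":0.25,"rz":0.025},{"x":-0.015,"y":0.3,"rz":0.0284},{"x":-0.018,"y":0.35,"rz":0.0284},{"x":-0.02,"y":0.4,"rz":0.0284}]' | python3 inch.py
python3 go.py 600.9 -154.4 115 17.6
```

```text
time_s: 12.1
eef_pos: [0.5562, -0.0382, 0.1171]
orientation: [-3.141, 0.001, 0.307]
ft_force: [1.4, 1.2, -0.1]
gripper_width: 0.0851
gripper_force: 0.0
d [0.0075 0.1243 0.002 ] rv [-0.0004  0.0008 -0.0002] t 12.1
```

Run:
```python
from m import *
meas(snap("top"))
```

```text
blue c(433.6 344.3) 91.6x88.9 longaxis 89.6
blue c(606.7 175.8) 83.5x81.7 longaxis 15.4
    dark [606.8 176.    7.5] c(607.1 176.0) 69.2x67.9 longaxis -74.5 15369
silver c(431.0 349.3) 70.2x63.9 longaxis -80.9
    dark [435.4 328.4  10. ] c(436.2 328.8) 27.8x8.3 longaxis 6.4 320
    dark [431.4 346.7  46. ] c(431.4 346.8) 36.8x36.6 longaxis 3.0 4171
silver c(590.8 -346.1) 81.0x51.4 longaxis 23.1
    dark [ 585.2 -337.2   10. ] c(585.5 -337.3) 15.4x6.5 longaxis 23.2 125
    dark [ 602.2 -330.1   10. ] c(600.9 -330.7) 17.9x7.6 longaxis 25.7 233
    dark [ 589.3 -343.1   46. ] c(589.6 -343.1) 35.3x11.2 longaxis 23.0 1343
brass c(439.3 172.1) 64.4x63.4 longaxis -88.9
    dark [435.1 151.4  10. ] c(433.9 151.9) 18.2x2.8 longaxis -18.5 76
    dark [440.1 172.5  46. ] c(440.2 172.7) 37.1x35.3 longaxis 89.7 4052
brass c(596.8 323.7) 81.4x53.3 longaxis -31.0
    dark [582.  306.2  46. ] c(584.3 304.6) 45.0x7.7 longaxis -30.8 760
    dark [595.2 322.3  46. ] c(595.4 322.2) 35.4x11.3 longaxis -29.9 1314
```

Big round is in its nest (bore 431.4,346 against nest 433.3,344.4) and the brass is undisturbed. On to the square.

```bash
echo '[{"x":0.003,"y":0.04},{"x":0.006,"y":0.08},{"x":0.0075,"y":0.12},{"x":0.0075,"y":0.122},{"x":0.0075,"y":0.122},{"x":0.0075,"y":0.122}]' | python3 inch.py
echo '[{},{}]' | python3 inch.py 0.07
python3 go.py 600.9 -154.4 14.5 17.6
```

```text
time_s: 12.75
eef_pos: [0.5995, -0.1492, 0.1171]
orientation: [-3.14, 0.001, 0.307]
ft_force: [0.8, 1.5, -0.8]
gripper_width: 0.0852
gripper_force: 0.0
time_s: 12.95
eef_pos: [0.6002, -0.1491, 0.1178]
orientation: [-3.141, 0.0, 0.308]
ft_force: [0.5, 0.1, 0.6]
gripper_width: 0.0698
gripper_force: 0.0
d [-0.0009  0.0053  0.1033] rv [-0.0002  0.0002  0.0012] t 12.95
```

```bash
echo '[{"x":-0.001,"y":0.0053,"z":0.04},{"x":-0.001,"y":0.0053,"z":0.08},{"x":-0.001,"y":0.0053,"z":0.1},{"x":-0.001,"y":0.0053,"z":0.1033},{"x":-0.001,"y":0.0053,"z":0.1033},{"x":-0.001,"y":0.0053,"z":0.1033}]' | python3 inch.py
echo '[{},{},{},{},{},{}]' | python3 inch.py 0.0 40
echo '[{"z":-0.03},{"z":-0.07},{"z":-0.1},{"z":-0.1},{"z":-0.1}]' | python3 inch.py
python3 go.py 606.7 175.8 115 15.5
```

```text
time_s: 13.55
eef_pos: [0.6021, -0.1555, 0.016]
orientation: [3.141, -0.002, 0.307]
ft_force: [0.3, 0.2, -0.8]
gripper_width: 0.0697
gripper_force: 0.0
time_s: 14.15
eef_pos: [0.6018, -0.1557, 0.0158]
orientation: [3.141, -0.001, 0.307]
ft_force: [-2.0, 0.7, 7.0]
gripper_width: 0.0357
gripper_force: 41.4
time_s: 14.65
eef_pos: [0.6011, -0.1555, 0.115]
orientation: [3.141, -0.001, 0.307]
ft_force: [-0.4, 0.6, -2.2]
gripper_width: 0.0353
gripper_force: 41.0
d [ 1.055e-01 -3.141e-01 -1.000e-04] rv [ 0.0005 -0.0009  0.0366] t 14.65
```

In the tool's units: 0.0366 rad / 2 = 0.0183.

```bash
echo '[{"x":0.013,"y":-0.04,"rz":0.005},{"x":0.026,"y":-0.08,"rz":0.01},{"x":0.039,"y":-0.12,"rz":0.015},{"x":0.052,"y":-0.16,"rz":0.0183},{"x":0.065,"y":-0.2,"rz":0.0183},{"x":0.08,"y":-0.24,"rz":0.0183},{"x":0.094,"y":-0.28,"rz":0.0183},{"x":0.1055,"y":-0.314,"rz":0.0183}]' | python3 inch.py
echo '[{},{},{}]' | python3 inch.py
python3 go.py 606.7 175.8 22 15.5
```

```text
time_s: 15.45
eef_pos: [0.6053, 0.1776, 0.1125]
orientation: [-3.141, 0.003, 0.271]
ft_force: [0.7, -0.5, -2.8]
gripper_width: 0.0353
gripper_force: 41.1
time_s: 15.75
eef_pos: [0.6058, 0.1747, 0.1133]
orientation: [3.141, 0.002, 0.27]
ft_force: [-0.2, -0.3, -2.8]
gripper_width: 0.0354
gripper_force: 41.2
d [ 0.0014 -0.0009  0.0913] rv [ 0.0003  0.0024 -0.0003] t 15.75
```

```bash
echo '[{"z":0.04},{"z":0.07},{"z":0.085},{"z":0.0905},{"z":0.0905},{"z":0.0905}]' | python3 inch.py
echo '[{"z":0.001},{"z":0.001}]' | python3 inch.py; python3 go.py 606.7 175.8 19 15.5
```

```text
time_s: 16.35
eef_pos: [0.6077, 0.1757, 0.0253]
orientation: [3.142, -0.002, 0.27]
ft_force: [-0.5, 0.2, -1.3]
gripper_width: 0.0357
gripper_force: 41.1
time_s: 16.55
eef_pos: [0.6073, 0.1759, 0.0241]
orientation: [-3.142, -0.002, 0.271]
ft_force: [-0.8, 0.0, -1.4]
gripper_width: 0.0355
gripper_force: 41.1
d [-0.0007 -0.0001  0.0051] rv [-0.     -0.0016  0.0001] t 16.55
```

```bash
echo '[{"x":-0.0005,"z":0.002},{"x":-0.0005,"z":0.0035},{"x":-0.0005,"z":0.0045},{"x":-0.0005,"z":0.0045}]' | python3 inch.py
echo '[{"z":0.001},{"z":0.001}]' | python3 inch.py
```

```text
time_s: 16.95
eef_pos: [0.6062, 0.1756, 0.0188]
orientation: [-3.142, 0.0, 0.271]
ft_force: [-2.1, -0.7, 3.7]
gripper_width: 0.0353
gripper_force: 41.7
time_s: 17.15
eef_pos: [0.6061, 0.1756, 0.0188]
orientation: [-3.142, 0.0, 0.271]
ft_force: [-5.8, -0.6, 13.8]
gripper_width: 0.0353
gripper_force: 43.1
```

```bash
echo '[{},{},{},{}]' | python3 inch.py 0.065
echo '[{"z":-0.03},{"z":-0.07},{"z":-0.1},{"z":-0.1}]' | python3 inch.py
python3 go.py 589.4 -343.1 115 23
```

```text
time_s: 17.55
eef_pos: [0.6062, 0.1756, 0.0174]
orientation: [3.142, 0.0, 0.271]
ft_force: [-0.7, -0.7, 0.7]
gripper_width: 0.0652
gripper_force: 0.0
time_s: 17.95
eef_pos: [0.6091, 0.1764, 0.1221]
orientation: [-3.142, -0.007, 0.271]
ft_force: [0.9, 0.3, 0.7]
gripper_width: 0.0647
gripper_force: 0.0
d [-0.1578  0.4953  0.0059] rv [ 0.0004 -0.0073 -0.1309] t 17.95
```

In the tool's units: -0.131 rad / 2 = -0.0655.

```bash
echo '[{"x":-0.015,"y":0.045,"rz":-0.01},{"x":-0.03,"y":0.09,"rz":-0.02},{"x":-0.045,"y":0.135,"rz":-0.03},{"x":-0.06,"y":0.18,"rz":-0.04},{"x":-0.074,"y":0.225,"rz":-0.05},{"x":-0.088,"y":0.27,"rz":-0.06},{"x":-0.102,"y":0.315,"rz":-0.0655},{"x":-0.116,"y":0.36,"rz":-0.0655}]' | python3 inch.py
echo '[{},{}]' | python3 inch.py
python3 go.py 589.4 -343.1 115 23
python3 - <<'E'
from m import *
meas(snap("top"))
E
```

```text
time_s: 18.75
eef_pos: [0.5899, -0.2041, 0.1167]
orientation: [-3.141, 0.001, 0.402]
ft_force: [0.3, -0.0, 0.5]
gripper_width: 0.0649
gripper_force: 0.0
time_s: 18.95
eef_pos: [0.5899, -0.2031, 0.1166]
orientation: [-3.14, 0.001, 0.399]
ft_force: [0.2, 0.1, 0.1]
gripper_width: 0.0654
gripper_force: 0.0
d [-0.0548  0.1288  0.0015] rv [-0.0012  0.0009 -0.0025] t 18.95
blue c(433.6 344.2) 91.7x88.9 longaxis 89.6
blue c(586.2 -3.0) 106.6x68.7 longaxis -5.1
    dark [586.   -3.    7.5] c(586.3 -3.0) 92.0x57.3 longaxis -5.0 17499
blue c(606.6 175.8) 83.4x81.6 longaxis 15.5
    dark [606.7 176.    7.5] c(607.0 176.0) 68.9x67.7 longaxis -74.4 15284
silver c(431.1 349.3) 70.2x64.2 longaxis -82.5
    dark [436.9 328.   10. ] c(438.4 328.0) 7.7x3.1 longaxis 2.9 38
    dark [431.4 346.7  46. ] c(431.6 346.8) 36.6x36.6 longaxis -87.0 4144
silver c(392.7 -161.2) 237.9x8.3 longaxis -16.0
silver c(606.1 177.4) 58.2x56.7 longaxis 15.4
    dark [606.3 177.7  46. ] c(606.3 177.7) 18.3x18.2 longaxis 34.7 934
brass c(439.6 171.9) 64.1x62.8 longaxis -83.9
    dark [440.1 172.6  46. ] c(440.2 172.8) 36.9x35.3 longaxis 89.7 3995
brass c(596.8 323.6) 81.3x53.3 longaxis -31.2
    dark [595.1 322.3  46. ] c(595.4 322.2) 35.1x11.2 longaxis -30.2 1295
```

Square is in its nest, 15.4° and centred to about 1.5 mm. Now the oblong.

In the tool's units: -0.0025 rad / 2 = -0.0013.

```bash
echo '[{"x":-0.015,"y":0.04},{"x":-0.03,"y":0.08},{"x":-0.045,"y":0.115},{"x":-0.0548,"y":0.1288,"rz":-0.0013},{"x":-0.0548,"y":0.1288,"rz":-0.0013},{"x":-0.0548,"y":0.1288,"rz":-0.0013},{"x":-0.0548,"y":0.1288,"rz":-0.0013}]' | python3 inch.py
python3 go.py 589.4 -343.1 14.5 23
```

```text
time_s: 19.7
eef_pos: [0.5907, -0.3402, 0.1174]
orientation: [-3.141, 0.0, 0.406]
ft_force: [0.0, -0.7, -0.6]
gripper_width: 0.0652
gripper_force: 0.0
d [-0.0023  0.0022  0.1029] rv [-0.001   0.0002  0.0041] t 19.7
```

In the tool's units: 0.004 rad / 2 = 0.002.

```bash
echo '[{"x":-0.002,"y":0.002,"z":0.04,"rz":0.002},{"x":-0.002,"y":0.002,"z":0.08,"rz":0.002},{"x":-0.002,"y":0.002,"z":0.1,"rz":0.002},{"x":-0.002,"y":0.002,"z":0.1029,"rz":0.002},{"x":-0.002,"y":0.002,"z":0.1029,"rz":0.002},{"x":-0.002,"y":0.002,"z":0.1029,"rz":0.002}]' | python3 inch.py
echo '[{},{},{},{},{},{},{}]' | python3 inch.py 0.0 40
echo '[{"z":-0.03},{"z":-0.07},{"z":-0.1},{"z":-0.1},{"z":-0.1}]' | python3 inch.py
python3 go.py 586 -3 115 -5
```

```text
time_s: 20.3
eef_pos: [0.5907, -0.3449, 0.0163]
orientation: [3.14, -0.001, 0.401]
ft_force: [-0.3, 1.0, 0.0]
gripper_width: 0.065
gripper_force: 0.0
time_s: 21.0
eef_pos: [0.5901, -0.3453, 0.0159]
orientation: [3.14, -0.001, 0.4]
ft_force: [0.2, 0.8, 6.5]
gripper_width: 0.0272
gripper_force: 40.9
time_s: 21.5
eef_pos: [0.5895, -0.345, 0.1151]
orientation: [3.141, -0.001, 0.4]
ft_force: [-0.1, 0.2, -1.8]
gripper_width: 0.0276
gripper_force: 40.1
d [ 1.299e-01 -3.164e-01 -1.000e-04] rv [ 0.0006 -0.0007  0.4871] t 21.5
```

In the tool's units: 0.487 rad / 2 = 0.2435.

```bash
echo '[{"x":0.016,"y":-0.04,"rz":0.035},{"x":0.032,"y":-0.08,"rz":0.07},{"x":0.049,"y":-0.12,"rz":0.105},{"x":0.066,"y":-0.16,"rz":0.14},{"x":0.082,"y":-0.2,"rz":0.175},{"x":0.099,"y":-0.24,"rz":0.21},{"x":0.115,"y":-0.28,"rz":0.2435},{"x":0.13,"y":-0.3164,"rz":0.2435}]' | python3 inch.py
echo '[{},{},{}]' | python3 inch.py
python3 go.py 586 -3 22 -5
python3 - <<'E'
from h import *
s=snap("side")
save(cv2.resize(s[0][60:240,190:430],(800,600)),"p5")
E
```

```text
time_s: 22.3
eef_pos: [0.5842, -0.001, 0.1127]
orientation: [3.141, 0.003, -0.089]
ft_force: [0.8, -0.8, -2.1]
gripper_width: 0.0275
gripper_force: 40.2
time_s: 22.6
eef_pos: [0.5853, -0.0035, 0.1136]
orientation: [3.141, 0.002, -0.087]
ft_force: [0.3, 0.8, -2.2]
gripper_width: 0.0273
gripper_force: 40.5
d [ 0.0008 -0.0006  0.0916] rv [0.0004 0.0018 0.0001] t 22.6
```

View pics/p5.png

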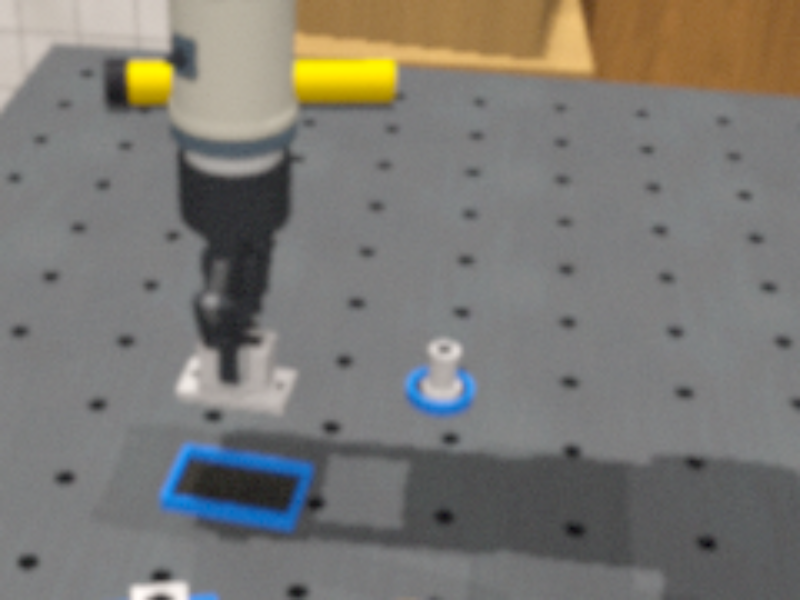

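The oblong (237,380) is held level and aligned with its nest (238,488). The small round stands in its nest (441,385).

```bash
echo '[{"z":0.04},{"z":0.07},{"z":0.085},{"z":0.0915},{"z":0.0915},{"z":0.0915}]' | python3 inch.py
echo '[{"z":0.002},{"z":0.004},{"z":0.004}]' | python3 inch.py; python3 go.py 586 -3 19 -5
```

```text
time_s: 23.25
eef_pos: [0.587, -0.0032, 0.0242]
orientation: [-3.141, -0.002, -0.087]
ft_force: [-1.3, -0.9, -0.8]
gripper_width: 0.0275
gripper_force: 40.4
time_s: 23.55
eef_pos: [0.5862, -0.0028, 0.0195]
orientation: [-3.142, -0.001, -0.087]
ft_force: [1.2, 0.5, -1.7]
gripper_width: 0.0277
gripper_force: 40.4
d [-0.0002  0.0002  0.0005] rv [-0.     -0.0006  0.0003] t 23.55
```

```bash
echo '[{"z":0.001},{"z":0.001}]' | python3 inch.py
```

```text
time_s: 23.75
eef_pos: [0.5862, -0.0028, 0.0188]
orientation: [-3.142, -0.0, -0.087]
ft_force: [-1.3, 0.4, 5.1]
gripper_width: 0.0274
gripper_force: 41.2
```

Contact. Release, rise, and swing clear towards the robot's right so the top camera can see.

```bash
echo '[{},{},{},{}]' | python3 inch.py 0.065
echo '[{"z":-0.03},{"z":-0.07},{"z":-0.12},{"z":-0.17},{"z":-0.17}]' | python3 inch.py
echo '[{"y":0.05},{"y":0.1},{"y":0.15},{"y":0.2},{"y":0.25},{"y":0.3},{"y":0.35},{"y":0.4}]' | python3 inch.py
echo '[{},{},{}]' | python3 inch.py
python3 - <<'E'
from m import *
c=snap("top"); meas(c); save(cv2.resize(c[0][150:290,90:390],(800,373)),"end_top")
s=snap("side"); save(cv2.resize(s[0][140:360,190:360],(464,600)),"end_side")
E
```

```text
time_s: 24.15
eef_pos: [0.586, -0.0029, 0.0182]
orientation: [-3.142, -0.0, -0.087]
ft_force: [0.7, -0.3, 0.5]
gripper_width: 0.065
gripper_force: 0.0
time_s: 24.65
eef_pos: [0.5902, -0.0029, 0.1953]
orientation: [-3.141, -0.011, -0.087]
ft_force: [-0.4, -0.3, 0.2]
gripper_width: 0.0649
gripper_force: 0.0
time_s: 25.45
eef_pos: [0.5506, -0.4033, 0.1876]
orientation: [-3.141, 0.0, -0.087]
ft_force: [1.2, 0.1, -0.7]
gripper_width: 0.0651
gripper_force: 0.0
time_s: 25.75
eef_pos: [0.551, -0.4004, 0.1875]
orientation: [-3.141, 0.001, -0.087]
ft_force: [0.0, 1.1, -0.5]
gripper_width: 0.0651
gripper_force: 0.0
blue c(436.2 -159.0) 57.2x56.1 longaxis -46.1
    dark [ 437.  -159.4    7.5] c(437.2 -159.5) 44.3x43.3 longaxis 89.8 5605
blue c(433.2 344.1) 91.4x89.3 longaxis 66.3
blue c(586.2 -3.0) 106.6x68.6 longaxis -5.1
    dark [586.1  -2.9   7.5] c(586.5 -3.0) 91.6x57.3 longaxis -5.0 17452
blue c(606.7 175.7) 83.4x81.7 longaxis 15.6
    dark [606.7 176.    7.5] c(607.0 175.9) 68.7x67.5 longaxis -74.5 15206
silver c(436.2 -159.4) 33.3x32.4 longaxis 88.5
    dark [ 439.3 -163.8   10. ] c(439.0 -163.7) 10.4x9.9 longaxis 89.8 302
silver c(431.1 349.2) 70.3x64.4 longaxis -81.5
    dark [431.4 346.7  46. ] c(431.5 346.6) 36.9x36.3 longaxis 68.4 4120
silver c(586.4 -1.8) 81.3x44.5 longaxis -5.1
    dark [586.7  -1.8  46. ] c(586.8 -1.9) 34.2x11.3 longaxis -5.3 1300
silver c(606.1 177.3) 58.4x56.9 longaxis 15.6
    dark [606.3 177.7  46. ] c(606.3 177.6) 18.1x18.0 longaxis 46.2 922
brass c(439.6 171.9) 64.0x62.8 longaxis -84.8
    dark [440.1 172.6  46. ] c(440.0 172.6) 36.2x35.6 longaxis -44.5 3962
brass c(596.8 323.6) 81.2x53.5 longaxis -31.0
    dark [595.1 322.3  46. ] c(595.4 322.2) 35.0x11.1 longaxis -30.1 1272
```

View pics/end_top.png

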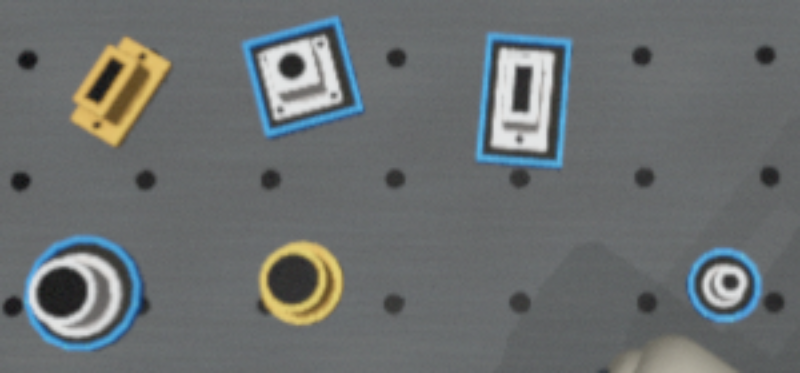

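View pics/end_side.png

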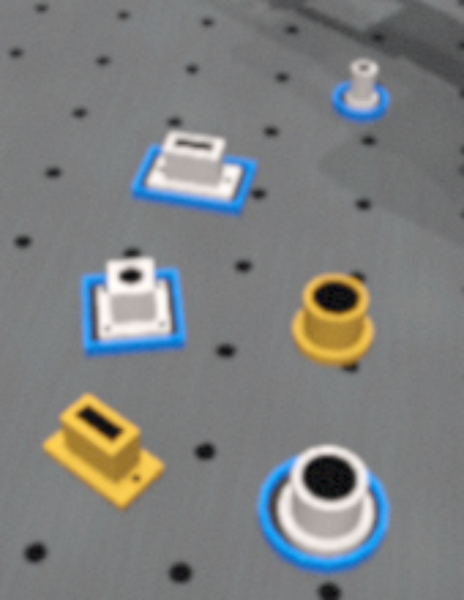

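All four silver parts stand flat and centred in their nests: in the side crop, small (360,98), oblong (195,180), square (132,310), big round (325,508). Both brass parts are unmoved and the arm is clear.

```bash
python3 -c "
from rig import arm
print(arm.hand_in())"
```

```text
the job is handed in; nothing more can be done
None
```

The four aluminium parts stand upright and flat in their matching nests, each set down under light contact, the brass parts are where they were, and the job was handed in with about 26 s on the robot's clock.

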